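Shut and bolt the bit case

TASK

Close up the bit case on the bench using only your fingertips: push its open lid over from the outside and down until it is fully shut, without slamming it, and only then push the bolt on its front all the way across to lock it. Do not pinch or grip anything, keep off the soft lining inside the lid, and leave the sockets in the case and everything else on the bench where they are. Finish clear of everything.

Things in the scene. Friction and masses are not known exactly. Their poses are not given: they have to be found in the camera images.
- case: Blue flat bit case fixed to the bench: open box 170 mm (x) by 260 mm (y), 50 mm high, walls 5 mm. Origin: centre of its underside, z up. Hinge line: the rim at x = +85 mm, z = 50 mm, along y; it lies on the robot's right, give or take 30 degrees. Front: the -x side, with a dark steel bolt track, x -85 to -135 mm, y -100 to +100 mm, 30 mm high.
- lid (a joint): Lid angle, rad: 0 shut and level (outer face 58 mm above the bench), 1.57 upright, 1.4 to 1.8 at the start, 1.95 the stop. A blue plate, 170 mm from hinge line to free edge, 260 by 8 mm. Its outer face looks to the case's +x when open, up when shut. Stiff hinge: it stays where it is left and never falls shut; it takes up to 5 N at the free edge all the way down.
- lid_edge (a point): Middle of the lid's free edge, on the outer face. A small steel staple, 17 mm wide, sticks out 18 mm beyond the edge there (seen only, cannot be felt).
- lining (a point): Grey soft lining, 156 by 246 by 7 mm, on the inner face of the lid. Not to be touched. This point: the middle of its bare face. Axes of the lid: -x from the hinge line to the free edge, z out of the outer face.
- bolt (a joint): Travel of the steel bolt, m: 0 open, 0.035 at the stop (locked, through the lid's staple). It slides along the case's +y (away from the robot), starts between 0 and 0.005, resists with about 2 N and stays where it is left.
- stud_top (a point): Centre of the top of the bolt's thumb stud, an upright steel pin 14 mm across, 32 to 72 mm above the bench, its axis 32 mm in front of the shut lid's free edge. The track below is 30 mm high. Push the stud towards the case's +y. With the bolt at 0 it stands at x = -117, y = -78 mm of the case.
- socket0: Steel socket, a ring 22 mm across and 26 mm high, standing loose inside the case. Leave alone. Origin: centre of the underside.
- socket1: Steel socket, a ring 26 mm across and 26 mm high, standing loose inside the case. Leave alone. Origin: centre of the underside.
- socket2: Steel socket, a ring 30 mm across and 26 mm high, standing loose inside the case. Leave alone. Origin: centre of the underside.
- bushing: Brass bushing, 36 mm across and 35 mm high, standing in front of the case. Leave alone. Origin: centre of the underside.
- tin: Dark steel tin, 68 mm across and 65 mm high, standing in front of the case. Leave alone. Origin: centre of the underside.
- wrench: Steel wrench 180 mm long lying flat in front of the case. Leave alone.
- screwdriver: Screwdriver lying on the bench to the robot's left. Leave alone.
- mug: White mug, 90 mm across and 85 mm high, to the robot's right. Leave alone.
- valve_body: Aluminium casting 90 by 130 by 38 mm lying to the right of the case, beyond the mug. Leave alone.

How it is judged:
By the outcome, as a careful person would: the job done as asked, in the order asked, and still so for the second after the job is handed in, with the robot touching nothing.
It also fails if it takes over 48 s, if anything falls off the work surface, if the arm or the gripper's body presses on something with over 40 N, if the wrist force passes 120 N, or if a joint passes its speed limit or range.

ROBOT

A 6-joint arm with a two-finger parallel gripper is mounted at the origin on the work surface. World frame = base frame: x ahead of the robot, y to its left, z up, the work surface at z = 0. Lengths are in mm, angles in degrees, forces in N, time in s.
With the tool pointing down it reaches from about 250 to 850 mm from the base axis. Payload 12.5 kg.
Tool frame: the origin (TCP) lies on the centre line of the jaws, within the pads' length; the fingertips stand 14 mm ahead of it and the grasp point (between the pads) lies 5 mm behind it; x points along the fingers, y is the direction in which the jaws open and shut, and the axes are right-handed (so a half turn about x gives the same grasp; the last joint's range is limited). The gripper opens to 93 mm and grips with 3 to 60 N. Pads are 15 mm wide; open, the fingers measure 128 mm over their backs; the gripper's body (75 mm by 188 mm) begins 65 mm behind the grasp point.
Start: joints at [69.179, 20.094, 94.641, -0, 65.266, -4.847], TCP at [151.33, 528.757, 232.633] pointing down, gripper open.
Joint ranges: [-157.81, 157.81], [-45, 120.19], [0.68, 151.7], [-89.99, 269.99], [4.06, 180], [-164.3, 164.3]. Speed limits (degrees/s): [127.2, 127.2, 159.86, 180, 180, 180].

INTERFACE

Orientations are given as [roll, pitch, yaw] about the fixed x, y, z axes, in that order (R = Rz(yaw) Ry(pitch) Rx(roll)).
In Python, from cell import r gives the robot as it stands.
- The arm moves only by the tool step_arm, never from a script. Its argument "motion" is a list of rows, each a list of 7 numbers: the opening, from 0 (shut) to 1 (fully open), then the shift along the world's x, y, z in cm, then the turn, a rotation vector about the world's x, y, z in rad. In form: [[gripper, x, y, z, wx, wy, wz], ...]. A call has exactly 10 rows; each row shifts and turns the commanded pose from where the row before left it; what a row does not reach is not made up. A row lasts 1/12 s, in which the tool goes at most 41.7 mm and 7.16 degrees, less where a joint would pass 70% of its speed; a pose out of reach is approached as far as the arm can. A call is refused whole if a number of a shift passes 4.17 or a number of a turn 0.125, either way. A call with a gripper value outside its range is refused whole. The fingers move at their own pace and stop on an object; "newtons" is the grip in N (left out, the last holds). Time passes only in rows, so rows that do not move let the fingers close, or fill a call up. It gives the time, the measured TCP pose, the force and the opening at its end, in the units of the state.
- r.sense(): the state, without advancing time (a new reading comes with each control period).
- r.read_camera(name): name is "scene" or "side" or "wrist"; returns a dict with "color" (400x640x3 uint8, blue, green, red), "camera_matrix" (3x3 intrinsics, pixels), "world_from_camera" (4x4, takes a point from camera to world coordinates). Camera axes: x right, y up, looking along -z (the intrinsics and any distortion apply to the point x, -y, -z); pixel columns grow to the right and rows downward; lengths in mm; the calibration is good to about 2 mm. A picture is of the moment at which its call begins. There is no depth.
- r.hand_in(): hands the job in, once; it reports no verdict.
The state is a dict: "time_s": time; "q": joint angles; "joint_vel": joint speeds; "tau": joint torques, N m; "position": TCP position; "tcp_rot": TCP orientation; "force": force on the tool from outside, world axes, zero at the start; "torque": the same for the moment, N m; "gripper_width": opening from 0.0 (shut) to 1.0 (fully open).
Only numpy, scipy, OpenCV 4.12 (cv2) and the standard library are available. Lean on these libraries where they do the work, as an engineer would, in place of code of your own. Each camera call takes 0.05 s, during which the arm holds its last target. There are 200 camera calls.

## Working session

There is one attempt and no reset: what is moved stays moved. The work goes in short steps, Python scripts to look and compute and a tool call to move; the robot and the scene stay as the last step left them, time stands still between calls to the robot, and variables do not carry over. Pictures are saved under pics/ and viewed, about 8 in all and at most 12, crops included, and the job is handed in when it is done.

Besides the shell and the picture viewer there is one more tool, called after "Request:" by a JSON object that holds its "fn" and its "kwargs", one argument or row to a line. step_arm: Moves the arm, as the interface text tells. Its arguments: {"type":"object","properties":{"motion":{"type":"array","items":{"type":"array","items":{"type":"number"}}},"newtons":{"type":"number"}},"required":["motion"]}

```bash
mkdir -p pics; ls; python3 - <<'E'
from cell import r
import cv2
for n in("scene","side","wrist"):
    c=r.read_camera(n); cv2.imwrite(f"pics/{n}0.png",c["color"]); print(n,c["camera_matrix"].round(1).tolist(),c["world_from_camera"].round(3).tolist(),[k for k in c])
s=r.sense();print(s["position"],s["tcp_rot"],s["time_s"],s["gripper_width"])
E
```

```text
pics
scene [[451.4, 0.0, 325.6], [0.0, 451.4, 198.4], [0.0, 0.0, 1.0]] [[0.773, -0.356, 0.525, 1233.984], [0.634, 0.46, -0.622, -768.556], [-0.02, 0.814, 0.581, 828.991], [0.0, 0.0, 0.0, 1.0]] ['color', 'camera_matrix', 'world_from_camera']
side [[468.5, 0.0, 318.9], [0.0, 468.5, 202.9], [0.0, 0.0, 1.0]] [[0.599, 0.558, -0.574, -157.193], [-0.8, 0.421, -0.427, -478.231], [0.003, 0.715, 0.699, 937.946], [0.0, 0.0, 0.0, 1.0]] ['color', 'camera_matrix', 'world_from_camera']
wrist [[332.5, 0.0, 323.6], [0.0, 332.5, 198.0], [0.0, 0.0, 1.0]] [[0.275, -0.925, -0.262, 79.192], [0.961, 0.264, 0.076, 548.679], [-0.001, -0.273, 0.962, 383.795], [0.0, 0.0, 0.0, 1.0]] ['color', 'camera_matrix', 'world_from_camera']
[151.25569655 528.56086058 232.25761884] [ -96.2999256    89.95347278 -112.27540162] 0.15 1.0032042438537365
```

View pics/scene0.png

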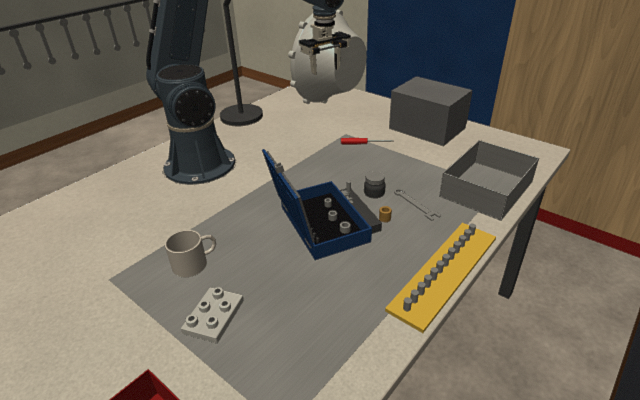

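View pics/side0.png

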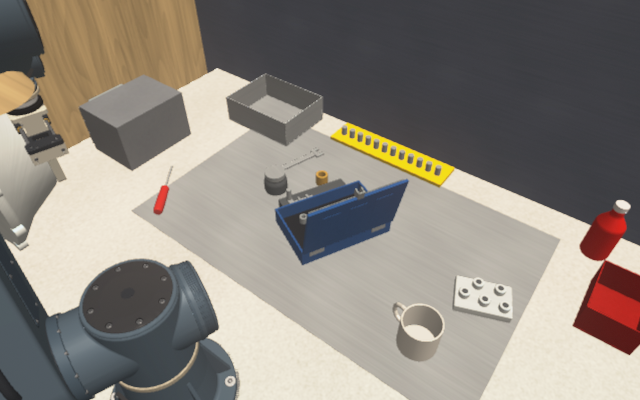

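The scene view shows the case at about (330,215) with its lid open at left (265–300, 150–250). The tin is at (374,185) and the bushing at (385,213). The side view shows the lid's outer face at (355,212). Next I enlarge both.

```bash
python3 - <<'E'
import cv2
a=cv2.imread("pics/scene0.png")[140:265,250:410]; b=cv2.imread("pics/side0.png")[155:270,255:415]
for n,i in(("a",a),("b",b)):
    cv2.imwrite(f"pics/crop_{n}.png",cv2.resize(i,None,fx=5,fy=4.8 if 0 else 5,interpolation=cv2.INTER_CUBIC)[:600])
E
```

```text
(no output)
```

View pics/crop_a.png

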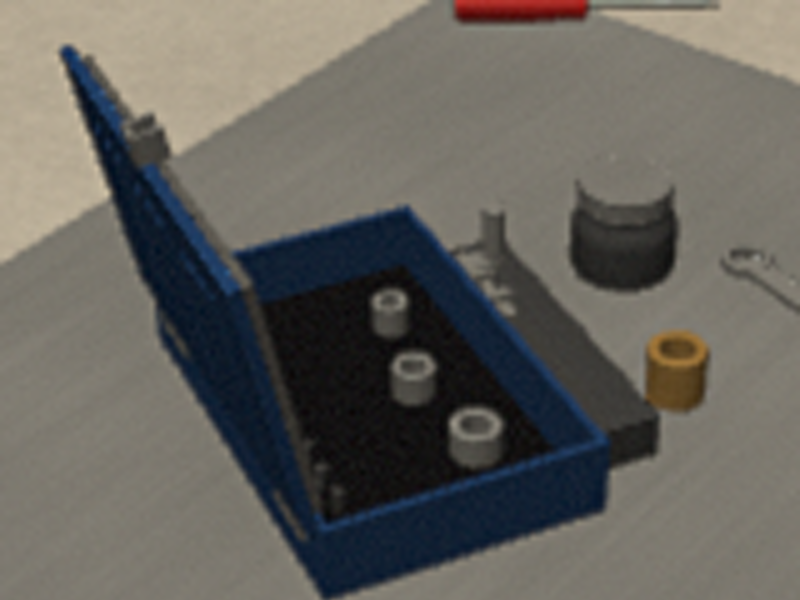

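View pics/crop_b.png

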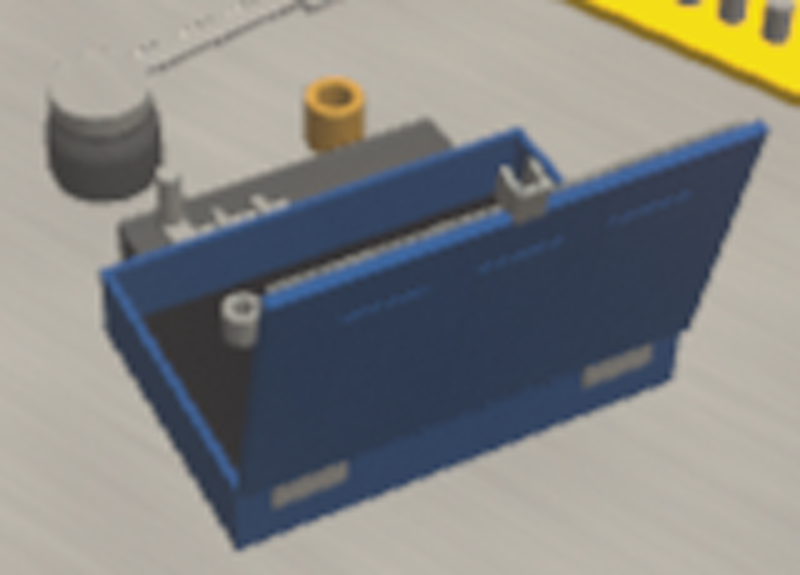

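The scene crop shows the rim corners at (602,440) and (407,208), the lid's free edge from (65,47) to (238,290), and the stud top at (493,210). In the side crop the free edge runs from (265,300) to (768,128), the case's lower corners are (240,548) and (672,378), and the stud is at (168,178). I fit the model to these.

```bash
cat > fit.py <<'E'
import numpy as np
from scipy.optimize import least_squares
K={"s":[451.4,325.6,198.4],"d":[468.5,318.9,202.9]}
T={"s":np.array([[0.773,-0.356,0.525,1233.984],[0.634,0.46,-0.622,-768.556],[-0.02,0.814,0.581,828.991],[0,0,0,1]]),
"d":np.array([[0.599,0.558,-0.574,-157.193],[-0.8,0.421,-0.427,-478.231],[0.003,0.715,0.699,937.946],[0,0,0,1]])}
off={"s":(250,140),"d":(255,155)}
def proj(c,P):
    q=np.linalg.inv(T[c])@np.append(P,1); f,cx,cy=K[c]
    return np.array([cx-f*q[0]/q[2],cy+f*q[1]/q[2]])
def world(p,P):
    c,s=np.cos(p[2]),np.sin(p[2]); return np.array([p[0]+c*P[0]-s*P[1],p[1]+s*P[0]+c*P[1],P[2]])
def lid(th,l): # local (x from hinge, y, z)
    c,s=np.cos(th),np.sin(th); # rotate about y so -x goes up
    return np.array([85+l[0]*c+l[2]*s,l[1],50-l[0]*s+l[2]*c])
def ray(c,u,v,z):
    f,cx,cy=K[c]; d=T[c][:3,:3]@np.array([(u-cx)/f,-(v-cy)/f,-1]); o=T[c][:3,3]
    return o+d*(z-o[2])/d[2]
E
cat > go.py <<'E'
from fit import *
obs=[("s",602,440,(-85,130,50)),("s",325,597,(85,130,0)),("s",407,208,(-85,-130,50)),("s",603,508,(-85,130,0)),("s",320,527,(85,130,50)),("s",657,408,(-135,100,30)),
("d",103,272,(-85,-130,50)),("d",240,548,(85,-130,0)),("d",240,487,(85,-130,50)),("d",672,378,(85,130,0)),("d",520,130,(-85,130,50)),("d",107,330,(-85,-130,0))]
lo=[("s",67,47,(-170,-130,4)),("s",228,290,(-170,130,4)),("d",265,303,(-170,-130,8)),("d",768,130,(-170,130,8))]
so=[("s",493,210),("d",168,178)]
px=lambda c,u,v:np.array([off[c][0]+u/5,off[c][1]+v/5])
def res(p,o=0):
    e=[proj(c,world(p,P))-px(c,u,v) for c,u,v,P in obs]
    e+=[proj(c,world(p,lid(p[3],P)))-px(c,u,v) for c,u,v,P in lo]
    e+=[proj(c,world(p,(-117,-78+p[4],72)))-px(c,u,v) for c,u,v in so]
    return np.concatenate(e)
f=least_squares(res,[500,0,-1.57,1.57,0],loss="soft_l1",x_scale=[100,100,.5,.5,10]); p=f.x
print(p.round(3),np.degrees(p[2])); print(f.cost, res(p).reshape(-1,2).round(1).tolist())
print("edge",world(p,lid(p[3],(-170,0,8))),"hinge",world(p,(85,0,50)),"stud",world(p,(-117,-78+p[4],72)),"shut edge",world(p,(-85,0,58)))
print("case x",world(p,(1,0,0))-world(p,(0,0,0)),"case y",world(p,(0,1,0))-world(p,(0,0,0)))
for n,c,u,v,z in(("tin top","s",625,190,65),("tin top","d",100,85,65),("bush top","s",680,348,35),("bush top","d",335,97,35),("mug top","Fs",186,238,85),("mug top","Fd",421,321,85),("sock0 top","s",391,299,31),):
    w=ray(c[-1],*( (u,v) if c[0]=="F" else px(c,u,v)),z); print(n,c,w.round(0)[:2])
E
python3 go.py
```

```text
[563.005  12.826  -2.029   1.766   4.547] -116.25841766313702
10.742434098964875 [[0.7, 0.8], [-0.9, 1.7], [-0.7, -0.3], [-0.2, 1.1], [-0.6, 1.5], [-0.2, 1.6], [-1.0, -1.1], [-0.7, 0.3], [-1.2, -0.3], [-0.2, -0.1], [-0.5, -1.6], [-0.7, 0.1], [-1.2, -0.1], [0.8, 0.3], [0.3, 0.2], [0.2, -1.3], [-0.6, -0.1], [-0.0, -2.0]]
edge [507.37251263 -99.94434775 215.23841182] hinge [525.3995432  -63.40268076  50.        ] stud [548.8956276  150.24941046  72.        ] shut edge [600.61101976  89.05463719  58.        ]
case x [-0.44242045 -0.89680775  0.        ] case y [ 0.89680775 -0.44242045  0.        ]
tin top s [596. 227.]
tin top d [585. 231.]
bush top s [691. 146.]
bush top d [686. 138.]
mug top Fs [ 390. -325.]
mug top Fd [ 390. -336.]
sock0 top s [524.  85.]
```

```bash
cat >> fit.py <<'E'
p=np.array([563.0,12.8,-2.029,1.766,4.5])
inv=lambda w:np.array([[np.cos(p[2]),np.sin(p[2])],[-np.sin(p[2]),np.cos(p[2])]])@(np.array(w[:2])-p[:2])
E
python3 - <<'E'
from fit import *
from cell import r
from scipy.spatial.transform import Rotation as R
s=r.sense(); M=R.from_euler("xyz",s["tcp_rot"],degrees=True).as_matrix(); print(M.round(3), s["position"])
a=np.degrees(np.arctan2(M[1,1],M[0,1])); b=np.degrees(p[2])+90
d=(b-a+90)%180-90; print("jaw",a,"case y",b,"turn",d,d+180 if d<0 else d-180, "deg; q",s["q"])
for n,P in(("above outside",(155,-45)),("start contact",(134,-45)),("end lid",(-60,-45)),("behind stud",(-117,-120)),("final",(-117,-68))): print(n,world(p,(*P,0)).round(1))
for n,u,v in(("guide",480,260),("guide",500,297),("guide",455,248)): print(n,inv(ray("s",250+u/5,140+v/5,42)))
print("tin",inv((590,229)),"bush",inv((688,142)),"sd",inv(ray("s",370,140,10)))
E
```

```text
[[-0.     0.275  0.961]
 [-0.001  0.961 -0.275]
 [-1.    -0.001 -0.   ]] [151.25569655 528.56086058 232.25761884]
jaw 74.02452604654043 case y -26.253136632044033 turn 79.72233732141552 -100.27766267858448 deg; q [ 6.91782980e+01  2.01162736e+01  9.46650263e+01  1.29958616e-03
  6.52652124e+01 -4.84677023e+00]
above outside [ 454.1 -106.3    0. ]
start contact [463.4 -87.5   0. ]
end lid [549.2  86.5   0. ]
behind stud [507.1 170.8   0. ]
final [553.8 147.8   0. ]
guide [-107.09433507  -66.39818766]
guide [-100.49846481  -26.43957167]
guide [-99.06165951 -84.77553306]
tin [-205.84177189  -71.41851963] bush [-171.16505328   54.95602364] sd [-364.48416572 -378.00499598]
```

Request:
{"fn": "step_arm", "kwargs": {
  "motion": [
    [0, 1.51, -3.17, 0.7, 0, 0, -0.0875],
    [0, 1.51, -3.17, 0.7, 0, 0, -0.0875],
    [0, 1.51, -3.17, 0.7, 0, 0, -0.0875],
    [0, 1.51, -3.17, 0.7, 0, 0, -0.0875],
    [0, 1.51, -3.17, 0.7, 0, 0, -0.0875],
    [0, 1.51, -3.17, 0.7, 0, 0, -0.0875],
    [0, 1.51, -3.17, 0.7, 0, 0, -0.0875],
    [0, 1.51, -3.17, 0.7, 0, 0, -0.0875],
    [0, 1.51, -3.17, 0.7, 0, 0, -0.0875],
    [0, 1.51, -3.17, 0.7, 0, 0, -0.0875]
  ],
  "newtons": 5
}}

```text
time_s: 0.98
position: [302.5, 210.1, 303.0]
tcp_rot: [91.8, 90.0, 25.5]
force: [0.5, 0.8, 0.1]
gripper_width: 0.335
```

Request:
{"fn": "step_arm", "kwargs": {
  "motion": [
    [0, 1.51, -3.17, 0, 0, 0, -0.0875],
    [0, 1.51, -3.17, 0, 0, 0, -0.0875],
    [0, 1.51, -3.17, 0, 0, 0, -0.0875],
    [0, 1.51, -3.17, 0, 0, 0, -0.0875],
    [0, 1.51, -3.17, 0, 0, 0, -0.0875],
    [0, 1.51, -3.17, 0, 0, 0, -0.0875],
    [0, 1.51, -3.17, 0, 0, 0, -0.0875],
    [0, 1.51, -3.17, 0, 0, 0, -0.0875],
    [0, 1.51, -3.17, 0, 0, 0, -0.0875],
    [0, 1.51, -3.17, 0, 0, 0, -0.0875]
  ]
}}

```text
time_s: 1.82
position: [453.6, -107.1, 302.5]
tcp_rot: [-92.7, 90.0, 150.8]
force: [0.7, 0.2, 0.8]
gripper_width: 0.006
```

Request:
{"fn": "step_arm", "kwargs": {
  "motion": [
    [0, 0, 0, -1.1, 0, 0, 0],
    [0, 0, 0, -1.1, 0, 0, 0],
    [0, 0, 0, -1.1, 0, 0, 0],
    [0, 0, 0, -1.1, 0, 0, 0],
    [0, 0, 0, -1.1, 0, 0, 0],
    [0, 0, 0, -1.1, 0, 0, 0],
    [0, 0, 0, -1.1, 0, 0, 0],
    [0, 0, 0, -1.1, 0, 0, 0],
    [0, 0, 0, -1.1, 0, 0, 0],
    [0, 0, 0, -1, 0, 0, 0]
  ]
}}

```text
time_s: 2.65
position: [453.1, -105.2, 192.8]
tcp_rot: [-81.5, 90.0, 162.2]
force: [0.3, -0.1, 0.1]
gripper_width: 0.01
```

```bash
cat > look.py <<'E'
import sys,cv2,numpy as np
from cell import r
from fit import *
from scipy.spatial.transform import Rotation as R
a=r.read_camera("scene")["color"][100:270,230:430]; b=r.read_camera("side")["color"][100:270,230:430]
cv2.imwrite(f"pics/{sys.argv[1]}.png",np.hstack([cv2.resize(i,None,fx=2,fy=3.5 if 0 else 2,interpolation=cv2.INTER_CUBIC) for i in(a,b)]))
s=r.sense(); M=R.from_euler("xyz",s["tcp_rot"],degrees=True).as_matrix()
print("t",s["time_s"],"case xy",inv(s["position"]).round(1),"z",s["position"][2].round(1),"jaw",np.degrees(np.arctan2(M[1,1],M[0,1])).round(1),"F",np.round(s["force"],1))
E
python3 look.py l1
```

```text
t 2.75 case xy [154.5 -46.9] z 192.3 jaw -26.2 F [0.6 0.8 0.1]
```

View pics/l1.png

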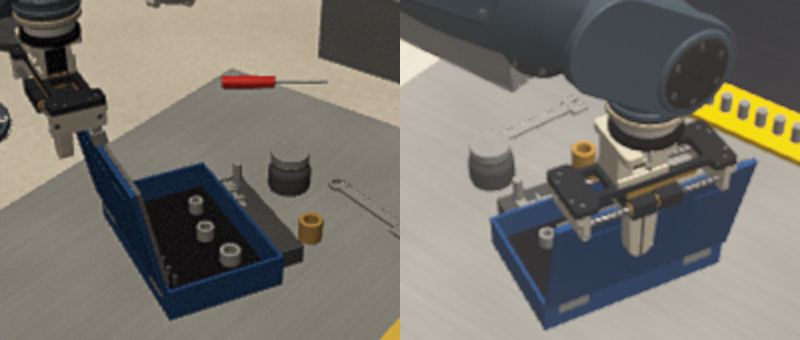

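Request:
{"fn": "step_arm", "kwargs": {
  "motion": [
    [0, 0.24, 0.484, 0, 0, 0, 0],
    [0, 0.24, 0.484, 0, 0, 0, 0],
    [0, 0.24, 0.484, 0, 0, 0, 0],
    [0, 0.24, 0.484, 0, 0, 0, 0],
    [0, 0.24, 0.484, 0, 0, 0, 0],
    [0, 0.24, 0.484, 0, 0, 0, 0],
    [0, 0.24, 0.484, 0, 0, 0, 0],
    [0, 0.24, 0.484, 0, 0, 0, 0],
    [0, 0.24, 0.484, 0, 0, 0, 0],
    [0, 0.24, 0.484, 0, 0, 0, 0]
  ]
}}

```text
time_s: 3.58
position: [477.5, -56.4, 193.6]
tcp_rot: [-17.6, 90.0, -133.9]
force: [-1.3, -3.5, 2.1]
gripper_width: 0.003
```

Request:
{"fn": "step_arm", "kwargs": {
  "motion": [
    [0, 0.205, 0.415, 0.02, 0, 0, 0],
    [0, 0.205, 0.415, 0.02, 0, 0, 0],
    [0, 0.205, 0.415, 0.02, 0, 0, 0],
    [0, 0.205, 0.415, 0.02, 0, 0, 0],
    [0, 0.205, 0.415, 0.02, 0, 0, 0],
    [0, 0.205, 0.415, 0, 0, 0, 0],
    [0, 0.205, 0.415, 0, 0, 0, 0],
    [0, 0.205, 0.415, 0, 0, 0, 0],
    [0, 0.205, 0.415, 0, 0, 0, 0],
    [0, 0.205, 0.415, -0.02, 0, 0, 0]
  ]
}}

```text
time_s: 4.42
position: [498.0, -14.9, 194.5]
tcp_rot: [-130.6, 90.0, 113.2]
force: [-0.7, -2.8, -1.2]
gripper_width: 0.009
```

```bash
python3 look.py l2
```

```text
t 4.5167 case xy [ 53.3 -46. ] z 194.5 jaw -26.2 F [ 0.  -0.2 -0.1]
```

View pics/l2.png

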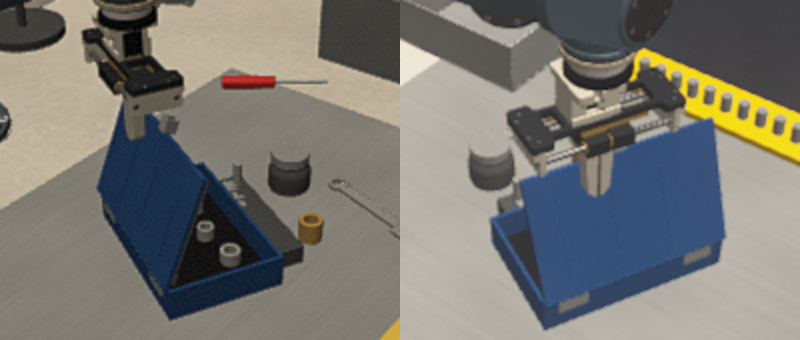

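Request:
{"fn": "step_arm", "kwargs": {
  "motion": [
    [0, 0.2, 0.4, -0.14, 0, 0, 0],
    [0, 0.2, 0.4, -0.14, 0, 0, 0],
    [0, 0.2, 0.4, -0.16, 0, 0, 0],
    [0, 0.2, 0.4, -0.16, 0, 0, 0],
    [0, 0.2, 0.4, -0.18, 0, 0, 0],
    [0, 0.2, 0.4, -0.18, 0, 0, 0],
    [0, 0.2, 0.4, -0.2, 0, 0, 0],
    [0, 0.2, 0.4, -0.2, 0, 0, 0],
    [0, 0.2, 0.4, -0.22, 0, 0, 0],
    [0, 0.2, 0.4, -0.23, 0, 0, 0]
  ]
}}

```text
time_s: 5.35
position: [518.1, 25.1, 176.2]
tcp_rot: [132.4, 90.0, 16.1]
force: [-0.2, -2.7, -0.2]
gripper_width: 0.003
```

Request:
{"fn": "step_arm", "kwargs": {
  "motion": [
    [0, 0.18, 0.37, -0.26, 0, 0, 0],
    [0, 0.18, 0.37, -0.27, 0, 0, 0],
    [0, 0.18, 0.37, -0.28, 0, 0, 0],
    [0, 0.18, 0.37, -0.3, 0, 0, 0],
    [0, 0.18, 0.37, -0.31, 0, 0, 0],
    [0, 0.15, 0.31, -0.36, 0, 0, 0],
    [0, 0.15, 0.31, -0.37, 0, 0, 0],
    [0, 0.15, 0.31, -0.37, 0, 0, 0],
    [0, 0.15, 0.31, -0.38, 0, 0, 0],
    [0, 0.15, 0.31, -0.39, 0, 0, 0]
  ]
}}

```text
time_s: 6.18
position: [534.5, 59.0, 143.0]
tcp_rot: [-135.1, 90.0, 108.6]
force: [-1.4, -1.4, 0.9]
gripper_width: 0.005
```

```bash
python3 look.py l3
```

```text
t 6.2833 case xy [-29.  -46.2] z 142.8 jaw -26.2 F [-0.1  1.2 -0.4]
```

View pics/l3.png

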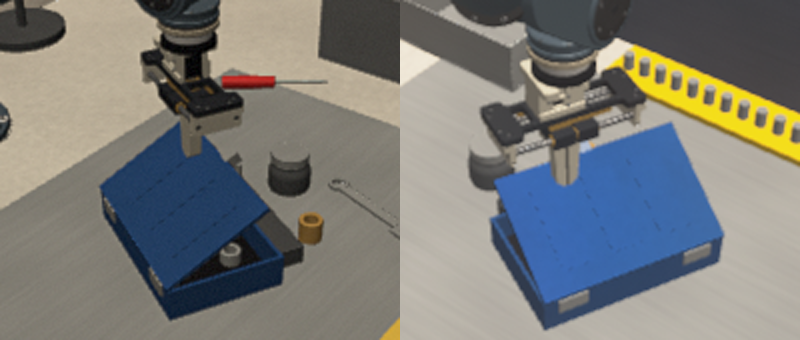

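Request:
{"fn": "step_arm", "kwargs": {
  "motion": [
    [0, 0.12, 0.24, -0.41, 0, 0, 0],
    [0, 0.11, 0.23, -0.42, 0, 0, 0],
    [0, 0.11, 0.21, -0.43, 0, 0, 0],
    [0, 0.1, 0.2, -0.45, 0, 0, 0],
    [0, 0.09, 0.19, -0.45, 0, 0, 0],
    [0, 0.08, 0.17, -0.47, 0, 0, 0],
    [0, 0.07, 0.15, -0.48, 0, 0, 0],
    [0, 0.07, 0.14, -0.48, 0, 0, 0],
    [0, 0.06, 0.12, -0.48, 0, 0, 0],
    [0, 0.05, 0.11, -0.48, 0, 0, 0]
  ]
}}

```text
time_s: 7.12
position: [543.1, 76.4, 97.5]
tcp_rot: [134.2, 90.0, 17.9]
force: [0.1, -0.3, 1.3]
gripper_width: 0.006
```

Request:
{"fn": "step_arm", "kwargs": {
  "motion": [
    [0, 0.02, 0.03, -0.15, 0, 0, 0],
    [0, 0.02, 0.03, -0.15, 0, 0, 0],
    [0, 0.02, 0.03, -0.15, 0, 0, 0],
    [0, 0.02, 0.03, -0.15, 0, 0, 0],
    [0, 0.01, 0.02, -0.15, 0, 0, 0],
    [0, 0.01, 0.02, -0.15, 0, 0, 0],
    [0, 0.01, 0.02, -0.15, 0, 0, 0],
    [0, 0.01, 0.02, -0.15, 0, 0, 0],
    [0, 0.01, 0.02, -0.15, 0, 0, 0],
    [0, 0.01, 0.02, -0.15, 0, 0, 0]
  ]
}}

```text
time_s: 7.95
position: [544.3, 78.7, 82.8]
tcp_rot: [-70.4, 90.0, 173.4]
force: [-1.5, 1.2, 1.4]
gripper_width: 0.007
```

Request:
{"fn": "step_arm", "kwargs": {
  "motion": [
    [0, 0, 0, -0.1, 0, 0, 0],
    [0, 0, 0, -0.1, 0, 0, 0],
    [0, 0, 0, -0.1, 0, 0, 0],
    [0, 0, 0, -0.1, 0, 0, 0],
    [0, 0, 0, -0.1, 0, 0, 0],
    [0, 0, 0, -0.1, 0, 0, 0],
    [0, 0, 0, -0.1, 0, 0, 0],
    [0, 0, 0, -0.1, 0, 0, 0],
    [0, 0, 0, -0.1, 0, 0, 0],
    [0, 0, 0, -0.05, 0, 0, 0]
  ]
}}

```text
time_s: 8.78
position: [544.4, 78.6, 73.3]
tcp_rot: [97.6, 90.0, -18.7]
force: [0.7, 0.6, 1.4]
gripper_width: 0.006
```

Nearly shut. I press on in small steps while watching the force.

Request:
{"fn": "step_arm", "kwargs": {
  "motion": [
    [0, 0, 0, -0.05, 0, 0, 0],
    [0, 0, 0, -0.05, 0, 0, 0],
    [0, 0, 0, -0.05, 0, 0, 0],
    [0, 0, 0, -0.05, 0, 0, 0],
    [0, 0, 0, 0, 0, 0, 0],
    [0, 0, 0, 0, 0, 0, 0],
    [0, 0, 0, 0, 0, 0, 0],
    [0, 0, 0, 0, 0, 0, 0],
    [0, 0, 0, 0, 0, 0, 0],
    [0, 0, 0, 0, 0, 0, 0]
  ]
}}

```text
time_s: 9.62
position: [544.4, 78.7, 72.2]
tcp_rot: [113.9, 90.0, -2.4]
force: [-2.1, 0.7, 11.9]
gripper_width: 0.005
```

Request:
{"fn": "step_arm", "kwargs": {
  "motion": [
    [0, 0, 0, -0.05, 0, 0, 0],
    [0, 0, 0, -0.05, 0, 0, 0],
    [0, 0, 0, 0, 0, 0, 0],
    [0, 0, 0, 0, 0, 0, 0],
    [0, 0, 0, 0, 0, 0, 0],
    [0, 0, 0, 0, 0, 0, 0],
    [0, 0, 0, 0, 0, 0, 0],
    [0, 0, 0, 0, 0, 0, 0],
    [0, 0, 0, 0, 0, 0, 0],
    [0, 0, 0, 0, 0, 0, 0]
  ]
}}

```text
time_s: 10.45
position: [544.5, 78.7, 72.1]
tcp_rot: [108.7, 90.0, -7.5]
force: [-5.7, -1.2, 22.5]
gripper_width: 0.005
```

Request:
{"fn": "step_arm", "kwargs": {
  "motion": [
    [0, 0, 0, 0.6, 0, 0, 0],
    [0, 0, 0, 1.2, 0, 0, 0],
    [0, 0, 0, 1.2, 0, 0, 0],
    [0, 0, 0, 1.5, 0, 0, 0],
    [0, 0, 0, 1.5, 0, 0, 0],
    [0, -0.75, 1.85, 0, 0, 0, 0],
    [0, -0.75, 1.85, 0, 0, 0, 0],
    [0, -0.75, 1.85, 0, 0, 0, 0],
    [0, -0.75, 1.85, 0, 0, 0, 0],
    [0, -0.75, 1.85, 0, 0, 0, 0]
  ]
}}

```text
time_s: 11.28
position: [506.5, 171.9, 131.3]
tcp_rot: [122.1, 90.0, 5.9]
force: [-0.2, 0.0, -0.1]
gripper_width: 0.005
```

```bash
python3 - <<'E'
from cell import r
import cv2,numpy as np
from fit import *
a=r.read_camera("scene")["color"][170:250,270:390]; b=r.read_camera("side")["color"][170:250,250:370]
cv2.imwrite("pics/l4.png",np.vstack([cv2.resize(a,None,fx=3.7,fy=3.7,interpolation=3),cv2.resize(b,None,fx=3.7,fy=3.7,interpolation=3)]))
s=r.sense();print(s["time_s"],inv(s["position"]),s["position"],s["force"])
# shut-lid corners predicted
for c,o in(("s",(270,170)),("d",(250,170))):
  for P in((-85,-130,58),(-85,130,58),(85,-130,58),(85,130,58),(-117,-73.5,72)): print(c,P,((proj(c,world(p,P))-o)*3.7).round(0))
E
```

```text
11.3833 [-118.41286286 -121.9158711 ] [506.03841443 172.92639846 131.20604161] [ 0.17206158 -1.23227912 -0.36252732]
s (-85, -130, 58) [224.  34.]
s (-85, 130, 58) [375. 209.]
s (85, -130, 58) [34. 84.]
s (85, 130, 58) [160. 276.]
s (-117, -73.5, 72) [288.  44.]
d (-85, -130, 58) [ 90. 134.]
d (-85, 130, 58) [402.  27.]
d (85, -130, 58) [192. 296.]
d (85, 130, 58) [524. 168.]
d (-117, -73.5, 72) [143.  69.]
```

View pics/l4.png

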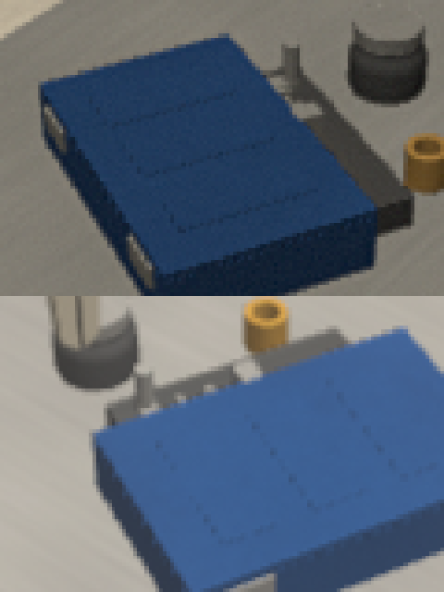

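Request:
{"fn": "step_arm", "kwargs": {
  "motion": [
    [0, -0.01, -0.02, -0.9, 0, 0, 0],
    [0, -0.01, -0.02, -0.9, 0, 0, 0],
    [0, -0.01, -0.02, -0.9, 0, 0, 0],
    [0, -0.01, -0.02, -0.9, 0, 0, 0],
    [0, -0.01, -0.02, -0.9, 0, 0, 0],
    [0, -0.01, -0.01, -0.9, 0, 0, 0],
    [0, 0, 0, -0.8, 0, 0, 0],
    [0, 0, 0, -0.7, 0, 0, 0],
    [0, 0, 0, 0, 0, 0, 0],
    [0, 0, 0, 0, 0, 0, 0]
  ]
}}

```text
time_s: 12.22
position: [506.1, 170.0, 61.1]
tcp_rot: [-51.9, 90.0, -168.1]
force: [0.6, -0.2, 0.2]
gripper_width: 0.006
```

Request:
{"fn": "step_arm", "kwargs": {
  "motion": [
    [0, 0.36, -0.177, 0, 0, 0, 0],
    [0, 0.36, -0.177, 0, 0, 0, 0],
    [0, 0.36, -0.177, 0, 0, 0, 0],
    [0, 0.36, -0.177, 0, 0, 0, 0],
    [0, 0.36, -0.177, 0, 0, 0, 0],
    [0, 0.18, -0.089, 0, 0, 0, 0],
    [0, 0.18, -0.089, 0, 0, 0, 0],
    [0, 0.18, -0.089, 0, 0, 0, 0],
    [0, 0.18, -0.089, 0, 0, 0, 0],
    [0, 0.18, -0.089, 0, 0, 0, 0]
  ]
}}

```text
time_s: 13.05
position: [533.2, 156.8, 61.4]
tcp_rot: [-66.5, 90.0, 177.2]
force: [-2.4, 1.3, 2.0]
gripper_width: 0.007
```

```bash
python3 look.py l5
```

```text
t 13.15 case xy [-115.9  -90.1] z 61.4 jaw -26.2 F [-0.8  0.6  0.7]
```

View pics/l5.png

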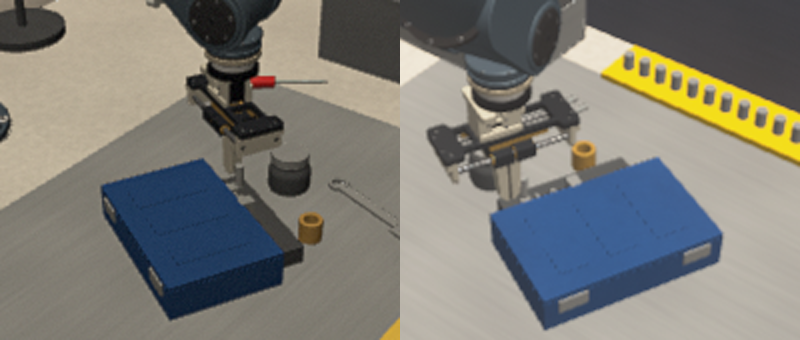

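The finger stands behind the stud with light contact at about (238,172). I continue the push towards the stop.

Request:
{"fn": "step_arm", "kwargs": {
  "motion": [
    [0, 0.18, -0.089, 0, 0, 0, 0],
    [0, 0.18, -0.089, 0, 0, 0, 0],
    [0, 0.18, -0.089, 0, 0, 0, 0],
    [0, 0.18, -0.089, 0, 0, 0, 0],
    [0, 0.18, -0.089, 0, 0, 0, 0],
    [0, 0.18, -0.089, 0, 0, 0, 0],
    [0, 0.18, -0.089, 0, 0, 0, 0],
    [0, 0.18, -0.089, 0, 0, 0, 0],
    [0, 0.09, -0.044, 0, 0, 0, 0],
    [0, 0.09, -0.044, 0, 0, 0, 0]
  ]
}}

```text
time_s: 13.98
position: [549.5, 148.7, 61.4]
tcp_rot: [-22.6, 90.0, -138.9]
force: [-0.9, 0.7, 0.7]
gripper_width: 0.01
```

Request:
{"fn": "step_arm", "kwargs": {
  "motion": [
    [0, 0.054, -0.027, 0, 0, 0, 0],
    [0, 0.054, -0.027, 0, 0, 0, 0],
    [0, 0.054, -0.027, 0, 0, 0, 0],
    [0, 0.054, -0.027, 0, 0, 0, 0],
    [0, 0.054, -0.027, 0, 0, 0, 0],
    [0, 0.054, -0.027, 0, 0, 0, 0],
    [0, 0, 0, 0, 0, 0, 0],
    [0, 0, 0, 0, 0, 0, 0],
    [0, 0, 0, 0, 0, 0, 0],
    [0, 0, 0, 0, 0, 0, 0]
  ]
}}

```text
time_s: 14.82
position: [552.7, 147.1, 61.4]
tcp_rot: [112.2, 90.0, -4.1]
force: [-0.5, 0.5, 0.9]
gripper_width: 0.003
```

Request:
{"fn": "step_arm", "kwargs": {
  "motion": [
    [0, 0.054, -0.027, 0, 0, 0, 0],
    [0, 0.054, -0.027, 0, 0, 0, 0],
    [0, 0.054, -0.027, 0, 0, 0, 0],
    [0, 0.054, -0.027, 0, 0, 0, 0],
    [0, 0.054, -0.027, 0, 0, 0, 0],
    [0, 0, 0, 0, 0, 0, 0],
    [0, 0, 0, 0, 0, 0, 0],
    [0, 0, 0, 0, 0, 0, 0],
    [0, 0, 0, 0, 0, 0, 0],
    [0, 0, 0, 0, 0, 0, 0]
  ]
}}

```text
time_s: 15.65
position: [555.2, 145.9, 61.4]
tcp_rot: [-73.1, 90.0, 170.6]
force: [-4.2, 2.5, 2.6]
gripper_width: 0.004
```

Request:
{"fn": "step_arm", "kwargs": {
  "motion": [
    [0, 0.054, -0.027, 0, 0, 0, 0],
    [0, 0.054, -0.027, 0, 0, 0, 0],
    [0, 0.054, -0.027, 0, 0, 0, 0],
    [0, 0, 0, 0, 0, 0, 0],
    [0, 0, 0, 0, 0, 0, 0],
    [0, 0, 0, 0, 0, 0, 0],
    [0, 0, 0, 0, 0, 0, 0],
    [0, 0, 0, 0, 0, 0, 0],
    [0, 0, 0, 0, 0, 0, 0],
    [0, 0, 0, 0, 0, 0, 0]
  ]
}}

```text
time_s: 16.48
position: [555.5, 145.7, 61.3]
tcp_rot: [-74.4, 89.8, 169.4]
force: [-12.2, 8.0, 7.7]
gripper_width: 0.004
```

```bash
python3 look.py l6
```

```text
t 16.5833 case xy [-115.9  -65.5] z 61.3 jaw -26.2 F [-11.3   7.2   7.5]
```

The stop is solid: 14 N at case y = -65.5, against about -67.5 expected. I back off, then lift clear.

Request:
{"fn": "step_arm", "kwargs": {
  "motion": [
    [0, -0.2, 0.1, 0, 0, 0, 0],
    [0, -0.4, 0.2, 0, 0, 0, 0],
    [0, -0.5, 0.25, 0, 0, 0, 0],
    [0, -0.7, 0.35, 0, 0, 0, 0],
    [0, -0.2, 0.1, 1, 0, 0, 0],
    [0, 0, 0, 2, 0, 0, 0],
    [0, 0, 0, 3, 0, 0, 0],
    [0, 0, 0, 3, 0, 0, 0],
    [0, 0, 0, 3, 0, 0, 0],
    [0, 0, 0, 3, 0, 0, 0]
  ]
}}

```text
time_s: 17.42
position: [536.7, 155.0, 213.8]
tcp_rot: [119.7, 89.9, 3.5]
force: [0.2, 0.0, -0.1]
gripper_width: 0.001
```

Request:
{"fn": "step_arm", "kwargs": {
  "motion": [
    [0, -2, 2, 1, 0, 0, 0],
    [0, -2, 2, 1, 0, 0, 0],
    [0, -2, 2, 1, 0, 0, 0],
    [0, -2, 2, 1, 0, 0, 0],
    [0, -2, 2, 1, 0, 0, 0],
    [0, -1, 1, 0, 0, 0, 0],
    [0, 0, 0, 0, 0, 0, 0],
    [0, 0, 0, 0, 0, 0, 0],
    [0, 0, 0, 0, 0, 0, 0],
    [0, 0, 0, 0, 0, 0, 0]
  ]
}}

```text
time_s: 18.25
position: [427.5, 264.3, 261.3]
tcp_rot: [2.1, 90.0, -114.2]
force: [-0.3, -0.3, 0.2]
gripper_width: 0.007
```

```bash
python3 - <<'E'
from cell import r
import cv2,numpy as np
from fit import *
A=r.read_camera("scene")["color"]; B=r.read_camera("side")["color"]
cv2.imwrite("pics/fin_s.png",A); cv2.imwrite("pics/fin_d.png",B)
a=A[170:250,270:390]; b=B[170:250,250:370]
cv2.imwrite("pics/l7.png",np.vstack([cv2.resize(a,None,fx=3.7,fy=3.7,interpolation=3),cv2.resize(b,None,fx=3.7,fy=3.7,interpolation=3)]))
s=r.sense();print(s["time_s"],s["position"],s["force"])
for c,o in(("s",(270,170)),("d",(250,170))): print(c,((proj(c,world(p,(-117,-43,72)))-o)*3.7).round(0),((proj(c,world(p,(-117,-73.5,72)))-o)*3.7).round(0))
E
```

```text
18.35 [427.4300473  264.35436546 261.21563545] [ 0.93449492 -0.36722182 -0.05494165]
s [305.  63.] [288.  44.]
d [180.  56.] [143.  69.]
```

View pics/l7.png

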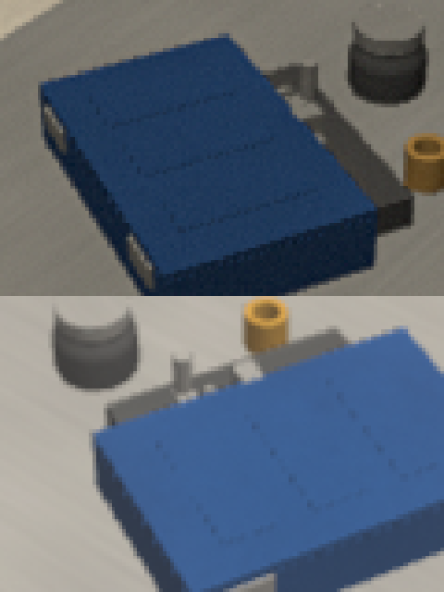

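The stud moved from (291,45) to (309,66) in the scene view and from (145,372) to (182,358) in the side view, which matches travel to the stop. The lid is flat, and the tin and bushing have not moved.

```bash
python3 -c "
from cell import r
print(r.hand_in())"
```

```text
the job is handed in; nothing more can be done
None
```

The case is shut and locked, and the job was handed in at about 18 s of the 48 s allowed. I used only the closed fingertips and gripped nothing. The hand-in gives no verdict, so this rests on my own checks.

- **Lid:** I pushed it over from the outside and slowed to about 12 mm/s or less for the last stretch. It met a solid stop, with 12 N and then 22 N at TCP z = 72.1 mm. A shut lid should read 72 mm. It still looks flat in the last pictures.
- **Bolt:** I pushed the stud along the case's +y only after the lid was shut. It met a stop with about 14 N, 2 mm beyond the position I had calculated, which is within the fit error. In both cameras the stud moved about 31–32 mm from its start. That matches full travel from an opening position of roughly 3–4 mm.
- **Everything else:** The tin and bushing show no movement in the before and after crops. I did not check the sockets, which are hidden under the lid. The wrench, screwdriver, mug and casting were outside the last crop, but the arm stayed well clear of all of them.
- **Finish:** The arm ended well clear at z = 261 mm, with the force reading at about zero.

My fit of the case position left errors of about 1–2 pixels between the two cameras (a few mm).

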